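# Snap the optics dry box shut, flap by flap

## Robot

A 6-joint arm with a two-finger parallel gripper is mounted at the origin on the work surface. World frame = base frame: x ahead of the robot, y to its left, z up, the work surface at z = 0. Lengths are in m, angles in degrees, forces in N, time in s.
With the tool pointing down it reaches from about 0.4 to 0.825 m from the base axis. Payload 7 kg.
Tool frame: the origin (TCP) lies at the very end of the fingers, on their centre line; the grasp point (between the pads) lies 19 mm behind it; x points along the fingers, z is the direction in which the jaws open and shut, and the axes are right-handed (so a half turn about x gives the same grasp; the last joint's range is limited). The gripper opens to 88 mm and grips with 3 to 60 N. Pads are 19 mm wide; open, the fingers measure 130 mm over their backs; the gripper's body (78 mm by 193 mm) begins 47 mm behind the grasp point.
Start: joints at [16.507, 20.546, 0.682, 0, -70.136, -16.507], TCP at [0.675, -0, 0.227] pointing down, gripper open.
Joint ranges: [-176.03, 176.03], [-82.01, 121.73], [-58.28, 71.71], [-173.87, 95.51], [-174.79, -0.11], [-173.66, 173.66]. Speed limits (degrees/s): [136.94, 136.94, 172.46, 180, 180, 180].

## Interface

Orientations are given as [roll, pitch, yaw] about the fixed x, y, z axes, in that order (R = Rz(yaw) Ry(pitch) Rx(roll)).
In Python, from plant import * gives the robot as it stands.
- The arm moves only by the tool arm_command, never from a script. Its argument "commands" is one flat list of numbers, 5 for each row, row after row: the shift along the tool's x, y, z in mm, then the turn about the tool's x in degrees, then the opening in per cent of the stroke, from 0 (shut) to 100 (fully open). A call has 1 to 5 rows; each row shifts and turns the pose as measured when the row begins, along the tool's axes as they then stand; what a row does not reach is not made up. A row lasts 1/8 s, in which the tool goes at most 62.5 mm and 10.7 degrees, less where a joint would pass 70% of its speed; a pose out of reach is approached as far as the arm can. A call is refused whole if a number of a shift passes 62.5 or a number of a turn 10.7, either way. A call with a gripper value outside its range is refused whole. The fingers move at their own pace and stop on an object; the grip force is fixed at half the most. Time passes only in rows, so rows that do not move let the fingers close. It gives the time, the measured TCP pose, the force and the opening at its end, in the units of the state.
- get_obs(): the state, without advancing time (a new reading comes with each control period).
- snapshot(name): name is "scene" or "side" or "wrist"; returns a dict with "frame" (400x640x3 uint8, blue, green, red), "fov_y" (degrees; the focal length in pixels is half the picture's height over the tangent of half this angle, whatever the lens; pixels are square), "cx", "cy" (the principal point, pixels), "world_to_cam" (4x4, takes a point from world to camera coordinates). Camera axes: x right, y up, looking along -z (the intrinsics and any distortion apply to the point x, -y, -z); pixel columns grow to the right and rows downward; lengths in m; the calibration is good to about 2 mm. A picture is of the moment at which its call begins. There is no depth.
- close_job(): hands the job in, once; it reports no verdict.
The state is a dict: "clock": time; "joint_pos": joint angles; "qvel": joint speeds; "tau": joint torques, N m; "tool_pos": TCP position; "orientation": TCP orientation; "force": force on the tool from outside, world axes, zero at the start; "moment": the same for the moment, N m; "opening": finger opening in m.
Only numpy, scipy, OpenCV 4.12 (cv2) and the standard library are available. Lean on these libraries where they do the work, as an engineer would, in place of code of your own. Each camera call takes 0.05 s, during which the arm holds its last target. There are 200 camera calls.

## Task

The lid is on the glass dry box but all four blue flaps round its rim are still sticking out: press each one down and in against the side of the box until it snaps shut. This is fingertip work, nothing needs picking up: do not lift or tip the box or shove it away from its place, and leave everything else on the desk alone.

Things in the scene. Friction and masses are not known exactly. Their poses are not given: they have to be found in the camera images.
- drybox: Loose dry box: glass body, white-rimmed clear lid already seated, four blue flaps on the lid's edges, rubber feet, 1 to 1.5 kg. Glass 113 x 163 mm outside; lid 125 (x) x 175 (y) mm, rim top 76 mm above the desk. Origin: centre of the underside, at desk height; z up, x the short way, y the long way. A sideways push of more than about 8 N can slide it.
- flap_front (a joint): Angle (rad) of the blue flap on the lid's -x edge (box frame). 0: level, straight out; negative: tilted up; +1.56: snapped shut, hanging down along the glass (end stop). Hinge line along the edge at x = -62.5, y = 0 mm, 74 mm above the box's origin. Flap 100 mm wide, 26 mm from hinge to free edge, 3 mm thick.
- front_edge (a point): Middle of the free edge of flap_front, 25.5 mm from its hinge; moves with it. Two slots near the flap's ends snap over small lugs on the glass. The flap stays put when tilted up; pressed below level its living hinge springs it back weakly, the catch resists from about 1.2 rad (some 5 N on the outer part), and beyond about 1.4 rad it snaps shut by itself and stays.
- flap_back (a joint): Angle (rad) of the blue flap on the lid's +x edge (box frame). 0: level, straight out; negative: tilted up; +1.56: snapped shut, hanging down along the glass (end stop). Hinge line along the edge at x = +62.5, y = 0 mm, 74 mm above the box's origin. Flap 100 mm wide, 26 mm from hinge to free edge, 3 mm thick.
- back_edge (a point): Middle of the free edge of flap_back, 25.5 mm from its hinge; moves with it. Two slots near the flap's ends snap over small lugs on the glass. The flap stays put when tilted up; pressed below level its living hinge springs it back weakly, the catch resists from about 1.2 rad (some 5 N on the outer part), and beyond about 1.4 rad it snaps shut by itself and stays.
- flap_left (a joint): Angle (rad) of the blue flap on the lid's +y edge (box frame). 0: level, straight out; negative: tilted up; +1.56: snapped shut, hanging down along the glass (end stop). Hinge line along the edge at x = 0, y = +87.5 mm, 74 mm above the box's origin. Flap 76 mm wide, 26 mm from hinge to free edge, 3 mm thick.
- left_edge (a point): Middle of the free edge of flap_left, 25.5 mm from its hinge; moves with it. Two slots near the flap's ends snap over small lugs on the glass. The flap stays put when tilted up; pressed below level its living hinge springs it back weakly, the catch resists from about 1.2 rad (some 5 N on the outer part), and beyond about 1.4 rad it snaps shut by itself and stays.
- flap_right (a joint): Angle (rad) of the blue flap on the lid's -y edge (box frame). 0: level, straight out; negative: tilted up; +1.56: snapped shut, hanging down along the glass (end stop). Hinge line along the edge at x = 0, y = -87.5 mm, 74 mm above the box's origin. Flap 76 mm wide, 26 mm from hinge to free edge, 3 mm thick.
- right_edge (a point): Middle of the free edge of flap_right, 25.5 mm from its hinge; moves with it. Two slots near the flap's ends snap over small lugs on the glass. The flap stays put when tilted up; pressed below level its living hinge springs it back weakly, the catch resists from about 1.2 rad (some 5 N on the outer part), and beyond about 1.4 rad it snaps shut by itself and stays.
- eyepiece: Black telescope eyepiece with a green ring, standing upright near the box, 38 mm across, 60 mm tall; origin centre of its foot. Loose; leave alone.
- lens_cap: Black round lens cap lying near the box, 70 mm across, 12 mm thick; origin centre of its underside. Loose; leave alone.
- desiccant_tin: Flat aluminium desiccant tin with a blue window near the box, 52 mm across, 20 mm tall; origin centre of its underside. Loose; leave alone.
- mug: White mug, 82 mm across, 95 mm tall, handle at its +y; origin centre of its foot. Loose; leave alone.
- mouse: White computer mouse, 112 x 62 x 34 mm; origin centre of its underside. Loose; leave alone.
- notebook: Dark blue notebook lying flat, 210 x 148 x 16 mm; origin centre of its underside. Loose; leave alone.
- pen_pot: Square wooden pen pot with pens, 78 x 78 mm, 100 mm tall (pens to 160 mm); origin centre of its foot. Loose; leave alone.

How it is judged:
By the outcome, as a careful person would: the job done as asked, in the order asked, and still so for the second after the job is handed in, with the robot touching nothing.
It also fails if it takes over 58 s, if anything falls off the work surface, if the arm or the gripper's body presses on something with over 40 N, if the wrist force passes 120 N, or if a joint passes its speed limit or range.

## Working session

There is one attempt and no reset: what is moved stays moved. The work goes in short steps, Python scripts to look and compute and a tool call to move; the robot and the scene stay as the last step left them, time stands still between calls to the robot, and variables do not carry over. Pictures are saved under pics/ and viewed, about 8 in all and at most 12, crops included, and the job is handed in when it is done.

Besides the shell and the picture viewer there is one more tool, called after "Emit:" as a command line: name --argument value ..., lists and objects as JSON in quotes. arm_command: Moves the arm, as the interface text tells. Its arguments: {"type":"object","properties":{"commands":{"type":"array"}},"required":["commands"]}

```bash
mkdir -p pics; ls; python3 - <<'E'
from plant import *
import cv2
for n in("scene","side"):
    s=snapshot(n); cv2.imwrite(f"pics/{n}0.png",s["frame"]); print(n,s["fov_y"],s["cx"],s["cy"],s["world_to_cam"].round(3).tolist() if hasattr(s["world_to_cam"],'round') else s["world_to_cam"], [k for k in s])
print(get_obs())
E
```

```text
pics
scene 51.207197395824466 316.63946450979597 200.14865561915917 [[0.896, 0.443, -0.018, -0.512], [-0.324, 0.682, 0.655, 0.157], [0.302, -0.582, 0.755, -1.434], [0.0, 0.0, 0.0, 1.0]] ['frame', 'fov_y', 'cx', 'cy', 'world_to_cam']
side 46.56310282527948 311.28817628227966 200.55378182432958 [[-0.929, -0.37, -0.023, 0.54], [0.175, -0.49, 0.854, -0.164], [-0.327, 0.789, 0.52, -1.113], [0.0, 0.0, 0.0, 1.0]] ['frame', 'fov_y', 'cx', 'cy', 'world_to_cam']
{'clock': 0.1, 'joint_pos': array([ 1.65076370e+01,  2.05887746e+01,  6.39768494e-01, -1.62711437e-02,
       -7.01369546e+01, -1.65093175e+01]), 'qvel': array([ 0.00816793, -0.10580203,  0.07672012, -0.03611738,  0.03727591,
       -0.03752413]), 'tau': array([-1.42273191e-03, -5.84165347e+01,  2.93752134e+01,  7.01551259e+00,
        1.01412315e-02, -6.66964229e-05]), 'tool_pos': array([ 6.74566257e-01, -2.67469592e-05,  2.25710365e-01]), 'orientation': array([   6.42044879,   89.91268853, -173.58677171]), 'force': array([-0.87270787,  0.5286288 ,  0.33246559]), 'moment': array([-0.04304624, -0.00363087, -0.03235083]), 'opening': 0.08745359946762665}
```

View pics/scene0.png

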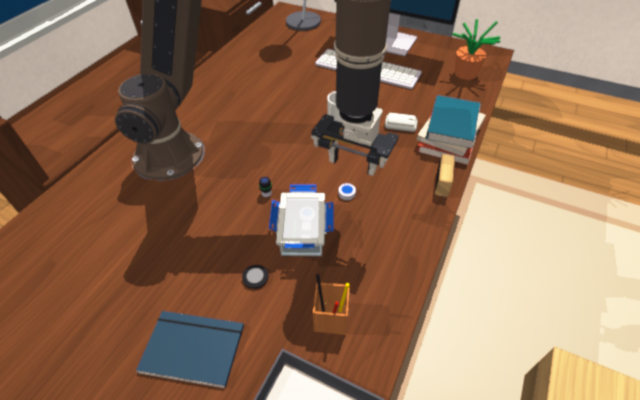

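View pics/side0.png

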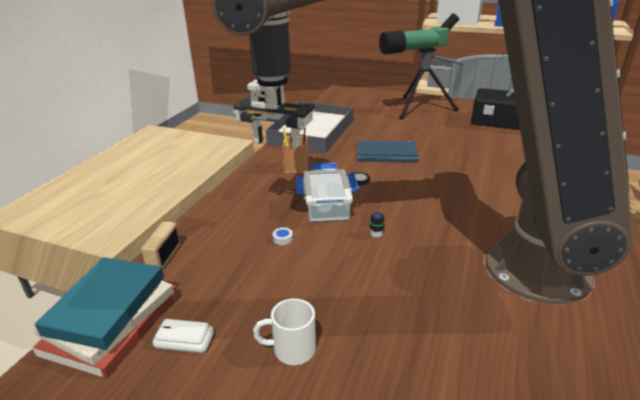

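The scene shows the box at about (303,220), with the eyepiece at (265,186), the tin at (347,190), the lens cap at (255,276) and the pen pot at (331,303). In the side view the box is at (328,193). Next I'll measure the lid and flaps.

```bash
cat > h.py <<'E'
from plant import *
import cv2, numpy as np
def cam(n):
    s=snapshot(n); s["W"]=np.array(s["world_to_cam"]); s["f"]=200/np.tan(np.radians(s["fov_y"]/2)); return s
def ray(s,uv,z):
    uv=np.atleast_2d(np.array(uv,float)); R=s["W"][:3,:3]; t=s["W"][:3,3]; c=-R.T@t
    d=np.c_[(uv[:,0]-s["cx"])/s["f"],-(uv[:,1]-s["cy"])/s["f"],-np.ones(len(uv))]@R
    return c+d*((z-c[2])/d[:,2])[:,None]
def proj(s,P):
    p=np.atleast_2d(P)@s["W"][:3,:3].T+s["W"][:3,3]
    return np.c_[s["cx"]+s["f"]*p[:,0]/-p[:,2], s["cy"]+s["f"]*p[:,1]/p[:,2]]
def blue(f):
    h=cv2.cvtColor(f,cv2.COLOR_BGR2HSV); return cv2.inRange(h,(105,150,60),(128,255,255))
def white(f):
    h=cv2.cvtColor(f,cv2.COLOR_BGR2HSV); return cv2.inRange(h,(0,0,165),(180,60,255))
def blobs(m,k=10):
    n,l,st,c=cv2.connectedComponentsWithStats(m); return [(st[i][:5].tolist(),c[i].round(1).tolist(),l==i) for i in range(1,n) if st[i][4]>=k]
E
python3 - <<'E'
from h import *
roi={"scene":(230,150,380,300),"side":(260,140,410,260)}
out=[]
for n in roi:
    s=cam(n); x0,y0,x1,y1=roi[n]; f=s["frame"]
    for a,m in(("blue",blue(f)),("white",white(f))):
        k=np.zeros_like(m);k[y0:y1,x0:x1]=m[y0:y1,x0:x1]
        for b in blobs(k): 
            print(n,a,b[0],b[1], ray(s,b[1],.076)[0].round(3))
    for nm,p,z in(("eyep",(265,193),0),("tin",(347,190),.02),("cap",(255,276),.012),("pen",(331,320),.0)) if n=="scene" else ():
        print(nm,ray(s,p,z)[0].round(3))
    out.append(cv2.resize(f[y0:y1,x0:x1],None,fx=4,fy=4,interpolation=cv2.INTER_CUBIC))
    cv2.imwrite(f"pics/crop_{n}.png",out[-1])
s=cam("wrist"); print(s["fov_y"],s["W"].round(3).tolist()); cv2.imwrite("pics/wrist0.png",s["frame"])
E
```

```text
scene blue [291, 185, 25, 6, 121] [302.8, 187.4] [0.527 0.002 0.076]
scene blue [342, 186, 10, 7, 53] [346.7, 189.1] [0.645 0.051 0.076]
scene blue [270, 201, 9, 30, 140] [273.7, 214.2] [ 0.501 -0.122  0.076]
scene blue [326, 203, 7, 28, 157] [329.1, 217.4] [ 0.644 -0.066  0.076]
scene blue [285, 244, 29, 4, 101] [297.7, 245.6] [ 0.61  -0.186  0.076]
scene white [338, 183, 18, 14, 117] [346.6, 189.8] [0.646 0.048 0.076]
scene white [277, 192, 48, 52, 2287] [300.9, 217.5] [ 0.574 -0.1    0.076]
scene white [248, 269, 14, 13, 140] [254.6, 275.2] [ 0.556 -0.31   0.076]
eyep [ 0.395 -0.009 -0.   ]
tin [0.629 0.096 0.02 ]
cap [ 0.53  -0.283  0.012]
pen [ 0.76  -0.302  0.   ]
side blue [312, 163, 23, 6, 83] [322.8, 165.6] [ 0.622 -0.202  0.076]
side blue [349, 173, 10, 18, 91] [353.0, 181.8] [ 0.503 -0.134  0.076]
side blue [296, 177, 8, 17, 90] [299.4, 185.5] [ 0.641 -0.063  0.076]
side blue [277, 230, 11, 6, 52] [281.9, 232.7] [0.59  0.167 0.076]
side white [305, 169, 47, 42, 1381] [327.0, 187.9] [ 0.562 -0.076  0.076]
side white [311, 217, 37, 3, 56] [329.2, 218.2] [0.503 0.068 0.076]
side white [273, 228, 20, 17, 161] [282.2, 235.9] [0.584 0.179 0.076]
side white [374, 233, 6, 3, 15] [376.5, 234.1] [0.372 0.095 0.076]
59.13039636330705 [[-1.0, -0.001, 0.001, 0.672], [0.0, -0.951, -0.309, 0.038], [0.001, -0.309, 0.951, -0.391], [0.0, 0.0, 0.0, 1.0]]
```

View pics/crop_scene.png

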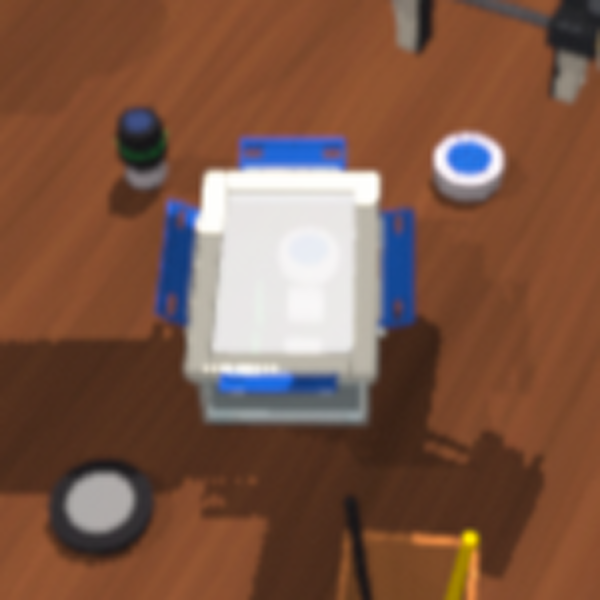

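View pics/wrist0.png

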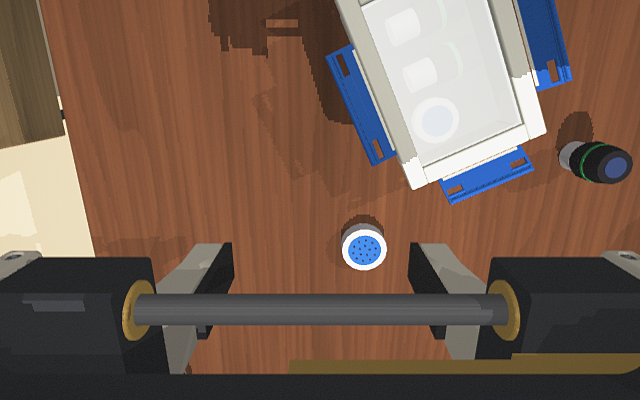

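The wrist view shows the box's near end, with flaps at (362,105), (487,175) and (545,45), the tin at (364,250) and the eyepiece at (597,162). Box yaw is about 21° and its centre about (0.572,-0.097). Next I'll move the wrist camera over it.

```bash
cat >> h.py <<'E'
from scipy.spatial.transform import Rotation as Ro
def tool():
    o=get_obs(); r,p,y=o["orientation"]; R=Ro.from_euler("xyz",[r,p,y],degrees=True).as_matrix(); return o,R
def go(P):
    o,R=tool(); d=R.T@(np.array(P)-o["tool_pos"])*1000; print("shift",d.round(1),"jaw az",np.degrees(np.arctan2(R[1,2],R[0,2])).round(2),"tooly",R[:,1].round(3),"F",o["force"].round(1),"t",round(o["clock"],2),"tcp",o["tool_pos"].round(4))
E
python3 -c "
from h import *
go([.572,-.115,.3])"
```

```text
shift [-73.8 115.  102.8] jaw az 180.0 tooly [-0. -1.  0.] F [-0.   0.  -0.1] t 0.25 tcp [ 0.6748 -0.      0.2262]
```

Emit:
arm_command --commands '[-25,40,35,0,0,-25,40,35,0,0,-24,35,33,0,0,0,0,0,-10.5,0,0,0,0,-10.5,0]'

```text
clock: 0.88
tool_pos: [0.5682, -0.1183, 0.3015]
orientation: [1.0, 89.8, -157.4]
force: [0.2, 0.3, -0.2]
opening: 0.0433
```

```bash
python3 - <<'E'
from h import *
go([.572,-.115,.3])
s=cam("wrist"); f=s["frame"]; cv2.imwrite("pics/wrist1.png",f)
for b in blobs(blue(f),150):
    c=max(cv2.findContours(b[2].astype(np.uint8),0,2)[0],key=len); r=cv2.boxPoints(cv2.minAreaRect(c))
    print(b[0],b[1],"z.074",ray(s,b[1],.074)[0].round(4), r.round(0).tolist())
E
```

```text
shift [ 1.5 -1.7 -4.7] jaw az -158.44 tooly [ 0.368 -0.93   0.   ] F [ 0.2  0.3 -0.2] t 0.88 tcp [ 0.5682 -0.1183  0.3015]
[266, 74, 75, 27, 1380] [303.3, 86.2] z.074 [ 0.6121 -0.1872  0.074 ] [[266.0, 78.0], [340.0, 74.0], [341.0, 96.0], [267.0, 100.0]]
[366, 132, 22, 88, 1541] [377.9, 174.5] z.074 [ 0.5006 -0.1295  0.074 ] [[366.0, 132.0], [387.0, 132.0], [387.0, 219.0], [366.0, 219.0]]
[227, 139, 33, 87, 1581] [242.0, 181.8] z.074 [ 0.64   -0.0652  0.074 ] [[226.0, 141.0], [249.0, 138.0], [259.0, 223.0], [237.0, 226.0]]
[285, 249, 64, 24, 1028] [315.9, 261.3] z.074 [ 0.5257 -0.0023  0.074 ] [[284.0, 252.0], [347.0, 249.0], [348.0, 269.0], [285.0, 272.0]]
```

View pics/wrist1.png

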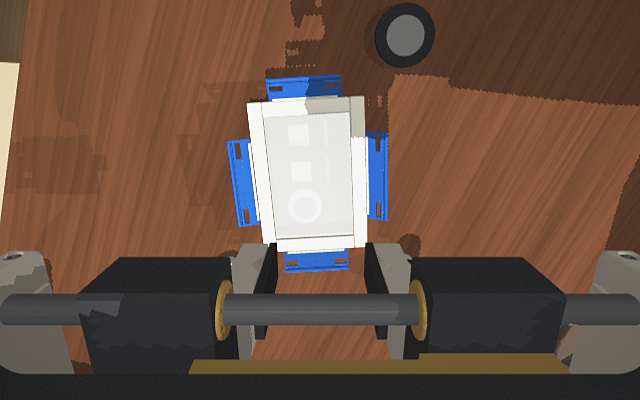

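The wrist view shows all four flaps: far at (303,86), sides at (378,175) and (242,182), near at (316,261). The lid corners are near (247,103), (364,97), (264,249) and (368,242).

```bash
python3 - <<'E'
from h import *
s=cam("wrist"); f=s["frame"]
P=ray(s,[(247,103),(364,97),(368,242),(264,249)],.076)[:,:2]
print(P.round(4).tolist()); c=P.mean(0); print("c",c.round(4),"sides",[np.linalg.norm(P[i]-P[(i+1)%4]).round(4) for i in range(4)])
for a,b in((0,1),(3,2),(3,0),(2,1)): d=P[a]-P[b]; print(np.degrees(np.arctan2(d[1],d[0])).round(1))
m=white(f); m[:60]=0;m[255:]=0;m[:,:240]=0;m[:,375:]=0
cv2.imwrite("pics/c1.png",cv2.resize(f[65:285,215:400],None,fx=3,fy=2.7,interpolation=cv2.INTER_CUBIC))
E
```

```text
[[0.6617, -0.1489], [0.5503, -0.2008], [0.4773, -0.0509], [0.589, 0.0045]]
c [ 0.5696 -0.099 ] sides [np.float64(0.1229), np.float64(0.1668), np.float64(0.1247), np.float64(0.1697)]
25.0
26.3
115.4
116.0
```

View pics/c1.png

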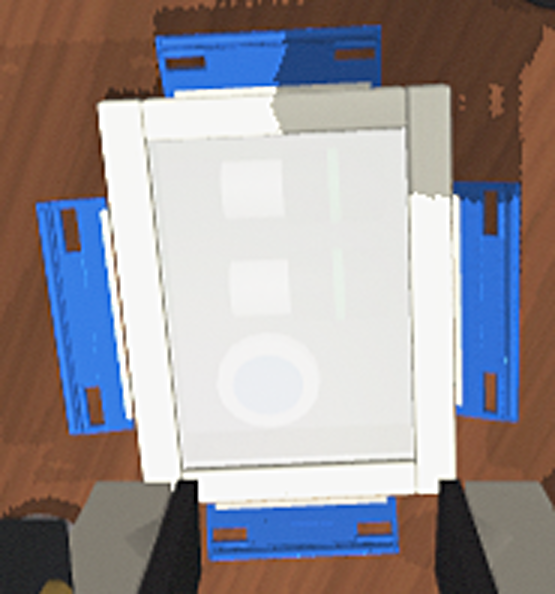

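The crop shows the lid's top edge from (99,101) to (450,85). The bottom edge is at crop row ~494–501, so my first bottom corners were a few pixels short. I'll recompute.

```bash
python3 - <<'E'
from h import *
s=cam("wrist")
q=lambda L:[(215+x/3,65+y/2.7) for x,y in L]
P=ray(s,q([(99,101),(450,85),(455,493),(146,501)]),.076)[:,:2]
c=P.mean(0); print("c",c.round(4),"sides",[np.linalg.norm(P[i]-P[(i+1)%4]).round(4) for i in range(4)])
for a,b in((0,1),(3,2),(3,0),(2,1)): d=P[a]-P[b]; print(np.degrees(np.arctan2(d[1],d[0])).round(1))
th=np.radians(24.5); ex=np.array([np.cos(th),np.sin(th)]); ey=np.array([-ex[1],ex[0]])
# flap free-edge endpoints: out distance if z=.074
for n,L in dict(right=[(157,38),(380,27)],front=[(519,184),(517,422)],back=[(38,203),(71,433)],left=[(210,560),(397,551)]).items():
    p=ray(s,q(L),.074)[:,:2]-c; print(n,(p@ex).round(4),(p@ey).round(4))
    C=-s["W"][:3,:3].T@s["W"][:3,3]; e=ex if n in("front","back") else ey
    print("   cam box coord",((C[:2]-c)@e).round(3),C[2].round(3))
E
```

```text
c [ 0.5691 -0.097 ] sides [np.float64(0.1227), np.float64(0.1743), np.float64(0.1235), np.float64(0.1721)]
24.2
23.2
114.0
114.3
right [ 0.0386 -0.0384] [-0.109  -0.1088]
   cam box coord -0.103 0.459
front [-0.0864 -0.0862] [-0.0466  0.0563]
   cam box coord -0.015 0.459
back [0.088  0.0886] [-0.0484  0.0519]
   cam box coord -0.015 0.459
left [ 0.0395 -0.0374] [0.1173 0.1169]
   cam box coord -0.103 0.459
```

```bash
cat >> h.py <<'E'
C0=np.array([.569,-.097]); TH=np.radians(24); EX=np.array([np.cos(TH),np.sin(TH)]); EY=np.array([-EX[1],EX[0]])
def gb(x,y,z): # box mm
    w=C0+EX*x/1000+EY*y/1000; go([*w,z/1000])
    o,_=tool(); p=o["tool_pos"][:2]-C0; print("box now",(p@EX*1000).round(1),(p@EY*1000).round(1),"z",(o["tool_pos"][2]*1000).round(1),"q6",o["joint_pos"][5].round(1))
E
python3 -c "
from h import *
gb(0,-105,130)"
```

```text
shift [171.1  85.5 -13.8] jaw az -158.92 tooly [ 0.36  -0.933  0.   ] F [0.4 0.2 0.1] t 1.02 tcp [ 0.5687 -0.1179  0.3011]
box now -8.8 -18.9 z 301.1 q6 13.5
```

Emit:
arm_command --commands '[0,0,0,-2.4,0]'

```text
clock: 1.15
tool_pos: [0.5687, -0.1177, 0.3008]
orientation: [-4.3, 89.8, -161.0]
force: [-0.8, -0.1, 0.6]
opening: 0.0208
```

```bash
python3 -c "
from h import *
gb(0,-105,130)"
```

```text
shift [170.8  86.2 -10.5] jaw az -156.76 tooly [ 0.395 -0.919 -0.   ] F [-0.8 -0.1  0.6] t 1.15 tcp [ 0.5687 -0.1177  0.3008]
box now -8.7 -18.8 z 300.8 q6 15.6
```

Emit:
arm_command --commands '[35,22,-3,0,0,45,22,-3,0,0,45,22,-3,0,0,40,20,-3,0,0,0,0,0,0,0]'

```text
clock: 1.78
tool_pos: [0.6152, -0.1928, 0.1305]
orientation: [-10.7, 89.8, -168.7]
force: [-1.2, 0.4, 0.5]
opening: 0.0006
```

```bash
python3 -c "
from h import *
gb(0,-105,110)
s=cam('wrist'); cv2.imwrite('pics/w2.png',s['frame'])"
```

```text
shift [20.6 -1.2  3.2] jaw az -158.0 tooly [ 0.375 -0.927 -0.001] F [-1.2  0.4  0.5] t 1.77 tcp [ 0.6152 -0.1928  0.1305]
box now 3.2 -106.3 z 130.5 q6 22.0
```

View pics/w2.png

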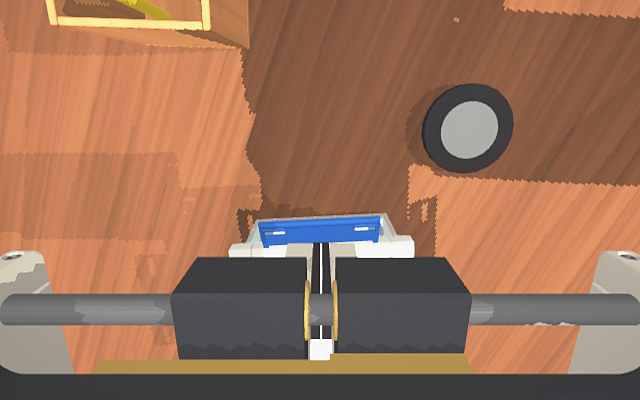

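The closed fingertips are centred over the far flap, which spans (262–380, 217–245). The pot and cap are clear. I'll press down.

Emit:
arm_command --commands '[14,-1,1,-1,0,14,0,1,-1,0,12,0,1,0,0,10,0,0,0,0,8,0,0,0,0]'

```text
clock: 2.45
tool_pos: [0.6156, -0.1913, 0.0765]
orientation: [142.4, 89.5, -13.4]
force: [-0.1, -0.5, 0.4]
opening: 0.0006
```

```bash
python3 -c "
from h import *
gb(0,-103,50)"
```

```text
shift [26.5 -2.3  4.4] jaw az -155.83 tooly [ 0.409 -0.912  0.005] F [-0.1 -0.5  0.4] t 2.45 tcp [ 0.6156 -0.1913  0.0765]
box now 4.2 -105.1 z 76.5 q6 24.0
```

Emit:
arm_command --commands '[8,0,1,0,0,8,-1,1,0,0,7,-1,1,0,0,5,0,1,0,0]'

```text
clock: 2.95
tool_pos: [0.6134, -0.192, 0.0482]
orientation: [140.1, 89.3, -15.7]
force: [1.5, -1.8, 1.6]
opening: 0.0005
```

```bash
python3 -c "
from h import *
gb(0,-99,49)"
```

```text
shift [-0.9 -5.9  1.8] jaw az -155.79 tooly [ 0.41  -0.912  0.008] F [ 1.5 -1.8  1.6] t 2.95 tcp [ 0.6134 -0.192   0.0482]
box now 1.9 -104.9 z 48.2 q6 23.9
```

Emit:
arm_command --commands '[0,-2,0,0,0,0,-2,0,0,0]'

```text
clock: 3.2
tool_pos: [0.6107, -0.1882, 0.0471]
orientation: [139.1, 89.4, -16.7]
force: [2.3, -6.9, 1.0]
opening: 0.0004
```

Emit:
arm_command --commands '[0,-2,0,0,0,0,-2,0,0,0]'

```text
clock: 3.45
tool_pos: [0.6094, -0.1859, 0.0472]
orientation: [131.6, 89.3, -24.2]
force: [2.1, -7.8, -2.5]
opening: 0.0005
```

```bash
python3 -c "
from h import *
gb(0,-99,49)"
```

```text
shift [-1.8  1.4  0.8] jaw az -155.79 tooly [ 0.41  -0.912  0.009] F [ 2.1 -7.8 -2.5] t 3.45 tcp [ 0.6094 -0.1859  0.0472]
box now 0.8 -97.6 z 47.2 q6 23.2
```

Emit:
arm_command --commands '[0,10,0,0,0,-15,15,0,0,0,-50,0,0,0,0,-60,0,0,0,0,-50,0,0,0,0]'

```text
clock: 4.08
tool_pos: [0.6147, -0.2085, 0.2211]
orientation: [5.8, 89.8, -150.0]
force: [1.1, -0.8, 0.5]
opening: 0.0004
```

```bash
python3 - <<'E'
from h import *
gb(0,-90,300)
s=cam("scene"); w=cam("wrist")
a=cv2.resize(s["frame"][170:270,250:350],(500,500),interpolation=cv2.INTER_CUBIC)
cv2.imwrite("pics/c3.png",a); cv2.imwrite("pics/w3.png",w["frame"])
for b in blobs(blue(s["frame"])): print(b[:2])
for b in blobs(blue(w["frame"]),100): print("w",b[:2],ray(w,b[1],.074)[0].round(4))
E
```

```text
shift [-78.9 -30.4  -3.4] jaw az -155.85 tooly [ 0.409 -0.912  0.   ] F [ 1.1 -0.8  0.5] t 4.08 tcp [ 0.6147 -0.2085  0.2211]
box now -3.6 -120.5 z 221.1 q6 25.6
([342, 186, 10, 7, 53], [346.7, 189.1])
([326, 207, 7, 24, 112], [329.3, 220.0])
([269, 208, 9, 22, 119], [273.1, 218.0])
([292, 245, 17, 3, 49], [299.7, 246.0])
w ([277, 208, 79, 11, 410], [314.4, 212.2]) [ 0.6086 -0.179   0.074 ]
```

View pics/c3.png

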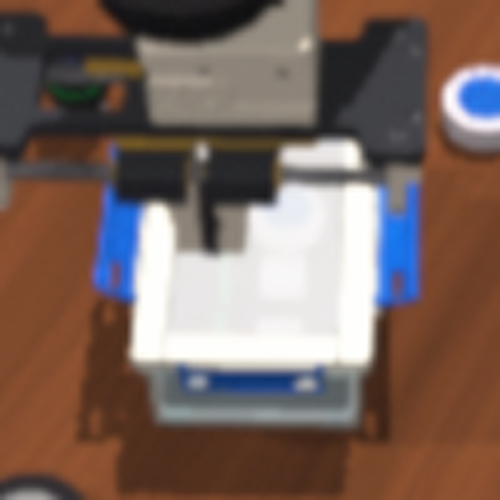

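The flap now hangs along the glass, with lugs visible in both slots at (197,382) and (305,382): shut. The left flap is next.

Emit:
arm_command --commands '[0,-56,-1,0,0,0,-56,-1,0,0,10,-56,-1,0,0,30,-56,-1,0,0,50,0,0,0,0]'

```text
clock: 4.8
tool_pos: [0.5318, 0.0006, 0.1375]
orientation: [160.2, 89.1, 4.2]
force: [1.2, -0.3, -0.1]
opening: 0.0002
```

```bash
python3 - <<'E'
from h import *
gb(0,105,76)
w=cam("wrist")
for b in blobs(blue(w["frame"]),100): print("w",b[:2],ray(w,b[1],.074)[0].round(4))
E
```

```text
shift [61.4 -1.1  6.6] jaw az -155.93 tooly [ 0.408 -0.913  0.005] F [ 1.2 -0.3 -0.1] t 4.8 tcp [0.5318 0.0006 0.1375]
box now 5.7 104.3 z 137.5 q6 2.5
w ([169, 0, 59, 141, 5277], [196.3, 65.9]) [ 0.6361 -0.0551  0.074 ]
w ([430, 0, 60, 140, 5487], [460.7, 65.4]) [ 0.4943 -0.1188  0.074 ]
w ([270, 196, 119, 39, 3550], [328.8, 216.8]) [ 0.5252 -0.0008  0.074 ]
w ([158, 228, 43, 39, 1232], [178.7, 246.7]) [0.6108 0.0625 0.074 ]
```

Emit:
arm_command --commands '[20,0,3,0,0,20,0,2,0,0,12,0,1,0,0,8,0,0,0,0,8,0,0,0,0]'

```text
clock: 5.48
tool_pos: [0.5238, -0.004, 0.0625]
orientation: [151.7, 89.7, -4.3]
force: [-0.9, 2.1, 3.7]
opening: 0.0003
```

Emit:
arm_command --commands '[8,0,0,0,0,8,0,0,0,0,5,0,0,0,0]'

```text
clock: 5.85
tool_pos: [0.525, -0.0038, 0.0415]
orientation: [161.1, 89.6, 4.9]
force: [-2.0, 2.6, 2.5]
opening: 0.0006
```

```bash
python3 - <<'E'
from h import *
gb(0,100,48)
E
```

```text
shift [-6.5  3.  -2.3] jaw az -156.12 tooly [ 0.405 -0.914  0.002] F [-2.   2.6  2.5] t 5.85 tcp [ 0.525  -0.0038  0.0415]
box now -2.3 103.0 z 41.5 q6 2.7
```

Emit:
arm_command --commands '[-4,1,0,0,0,0,2,0,0,0]'

```text
clock: 6.1
tool_pos: [0.5246, -0.0058, 0.0443]
orientation: [-177.7, 89.8, 26.1]
force: [-7.9, 14.5, 10.5]
opening: 0.0003
```

Emit:
arm_command --commands '[0,2,0,0,0]'

```text
clock: 6.22
tool_pos: [0.5252, -0.0067, 0.0444]
orientation: [-159.5, 89.8, 44.4]
force: [-4.3, 10.2, 3.4]
opening: 0.0005
```

```bash
python3 - <<'E'
from h import *
gb(0,100,48)
E
```

```text
shift [-3.6  0.3 -3.3] jaw az -156.16 tooly [ 0.404 -0.915 -0.001] F [-4.3 10.2  3.4] t 6.22 tcp [ 0.5252 -0.0067  0.0444]
box now -3.3 100.3 z 44.4 q6 3.3
```

Emit:
arm_command --commands '[0,-10,0,0,0,-15,-15,0,0,0,-50,0,0,0,0,-50,0,0,0,0]'

```text
clock: 6.72
tool_pos: [0.5113, 0.0168, 0.161]
orientation: [-3.2, 89.7, -159.4]
force: [1.2, 1.2, -0.2]
opening: 0.0003
```

```bash
python3 - <<'E'
from h import *
gb(80,0,200)
s=cam("side"); f=s["frame"]
cv2.imwrite("pics/c4.png",cv2.resize(f[140:240,270:390],(720,600),interpolation=cv2.INTER_CUBIC))
w=cam("wrist"); cv2.imwrite("pics/w4.png",w["frame"])
for b in blobs(blue(w["frame"]),100): print("w",b[:2],ray(w,b[1],.074)[0].round(4))
E
```

```text
shift [-39.5 127.2 -86.5] jaw az -156.17 tooly [ 0.404 -0.915 -0.   ] F [ 1.2  1.2 -0.2] t 6.72 tcp [0.5113 0.0168 0.161 ]
box now -6.4 127.4 z 161.0 q6 -0.0
w ([172, 0, 50, 97, 3211], [195.0, 45.4]) [ 0.6325 -0.0476  0.074 ]
w ([407, 0, 46, 94, 3108], [430.4, 44.0]) [ 0.4913 -0.1112  0.074 ]
w ([158, 193, 40, 37, 1109], [177.5, 210.8]) [0.6092 0.069  0.074 ]
```

View pics/c4.png

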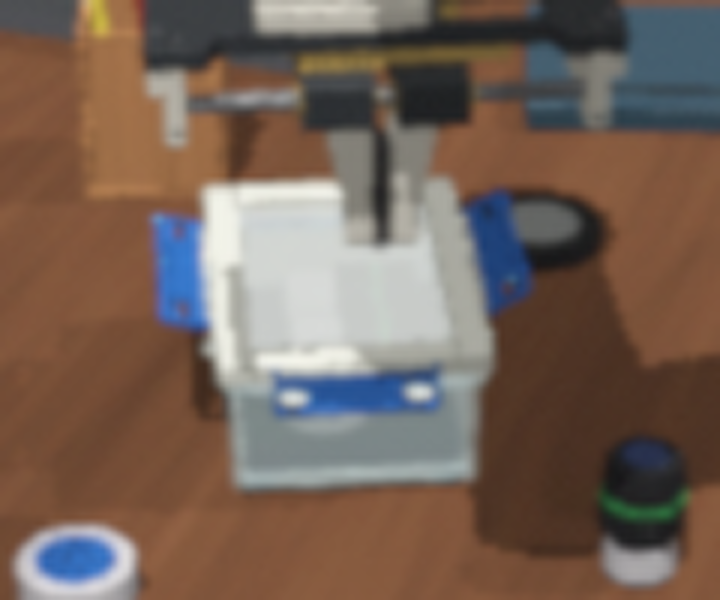

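The left flap is shut too (lugs at (293,398) and (417,392)). The back flap is about level and the front one is tilted up. The back flap (+x) is next.

Emit:
arm_command --commands '[-20,32,-22,0,0,-20,32,-22,0,0,0,32,-22,0,0,0,31,-20,0,0,0,0,0,-10,0]'

```text
clock: 7.45
tool_pos: [0.647, -0.0628, 0.2151]
orientation: [150.6, 89.3, 4.9]
force: [-0.5, 1.0, -0.7]
opening: 0.0004
```

Emit:
arm_command --commands '[0,0,0,-10.7,0,0,0,0,-10.7,0,0,0,0,-10.7,0,0,0,0,-10.7,0,0,0,0,-10.7,0]'

```text
clock: 8.07
tool_pos: [0.6453, -0.0604, 0.2193]
orientation: [88.9, 89.3, -2.9]
force: [-0.4, 0.2, -0.3]
opening: 0.0005
```

Emit:
arm_command --commands '[0,0,0,-10.7,0,0,0,0,-10.7,0,0,0,0,-5,0]'

```text
clock: 8.45
tool_pos: [0.6439, -0.0585, 0.2222]
orientation: [58.7, 89.2, -6.3]
force: [-0.6, -0.3, -0.2]
opening: 0.0004
```

```bash
python3 - <<'E'
from h import *
gb(80,0,130)
w=cam("wrist"); cv2.imwrite("pics/w5.png",w["frame"])
for b in blobs(blue(w["frame"]),100): print("w",b[:2],ray(w,b[1],.074)[0].round(4))
E
```

```text
shift [92.2 -5.3  4. ] jaw az -65.0 tooly [0.906 0.423 0.012] F [-0.6 -0.3 -0.2] t 8.45 tcp [ 0.6439 -0.0585  0.2222]
box now 84.1 4.7 z 222.2 q6 102.7
w ([267, 178, 113, 25, 2112], [324.7, 188.9]) [ 0.639  -0.0656  0.074 ]
w ([311, 326, 20, 20, 155], [320.4, 340.4]) [ 0.4887 -0.1315  0.074 ]
```

Emit:
arm_command --commands '[30,-2,2,0.5,0,40,-2,1,0.5,0,35,-1,1,0,0,20,0,0,0,0]'

```text
clock: 9.0
tool_pos: [0.644, -0.0621, 0.1001]
orientation: [61.7, 88.8, -4.4]
force: [0.6, -0.3, -0.4]
opening: 0.0004
```

```bash
python3 - <<'E'
from h import *
gb(79,0,48)
E
```

```text
shift [52.  -4.7  0.9] jaw az -66.14 tooly [0.914 0.405 0.019] F [ 0.6 -0.3 -0.4] t 9.0 tcp [ 0.644  -0.0621  0.1001]
box now 82.7 1.4 z 100.1 q6 101.6
```

Emit:
arm_command --commands '[12,-1,0,0,0,10,-1,0,0,0,9,-1,0,0,0,9,0,0,0,0,9,0,0,0,0]'

```text
clock: 9.62
tool_pos: [0.6449, -0.0621, 0.0523]
orientation: [62.8, 88.4, -3.4]
force: [2.1, 0.5, 3.7]
opening: 0.0007
```

```bash
python3 - <<'E'
from h import *
gb(77,0,48)
E
```

```text
shift [ 4.1 -6.6  1. ] jaw az -66.2 tooly [0.915 0.404 0.025] F [2.1 0.5 3.7] t 9.62 tcp [ 0.6449 -0.0621  0.0523]
box now 83.5 1.0 z 52.3 q6 101.4
```

Emit:
arm_command --commands '[4,-2,0,0,0,1,-3,0,0,0]'

```text
clock: 9.88
tool_pos: [0.6406, -0.0641, 0.0464]
orientation: [62.8, 88.4, -3.4]
force: [0.7, -0.5, 0.2]
opening: 0.0003
```

Emit:
arm_command --commands '[0,-3,0,0,0]'

```text
clock: 10.0
tool_pos: [0.6395, -0.0648, 0.0467]
orientation: [64.5, 88.2, -1.7]
force: [7.6, 4.1, 0.0]
opening: 0.0003
```

```bash
python3 - <<'E'
from h import *
gb(75,0,47)
E
```

```text
shift [-0.4 -2.5  0.7] jaw az -66.17 tooly [0.914 0.404 0.029] F [7.6 4.1 0. ] t 10.0 tcp [ 0.6395 -0.0648  0.0467]
box now 77.5 0.7 z 46.7 q6 101.6
```

Emit:
arm_command --commands '[0,-1.5,0,0,0]'

```text
clock: 10.12
tool_pos: [0.6393, -0.0649, 0.0469]
orientation: [65.8, 88.0, -0.3]
force: [5.9, 2.6, -2.4]
opening: 0.0004
```

Emit:
arm_command --commands '[0,-2,0,0,0]'

```text
clock: 10.25
tool_pos: [0.6392, -0.065, 0.0473]
orientation: [67.2, 87.8, 1.1]
force: [5.9, 3.7, -1.4]
opening: -0.0001
```

```bash
python3 - <<'E'
from h import *
gb(75,0,47)
E
```

```text
shift [ 0.3 -2.1  0.7] jaw az -66.13 tooly [0.914 0.405 0.035] F [ 5.9  3.7 -1.4] t 10.25 tcp [ 0.6392 -0.065   0.0473]
box now 77.1 0.7 z 47.3 q6 101.7
```

Emit:
arm_command --commands '[0,8,0,0,0,0,10,0,0,0]'

```text
clock: 10.5
tool_pos: [0.6543, -0.058, 0.0476]
orientation: [66.9, 88.0, 0.7]
force: [0.2, -0.3, 0.2]
opening: 0.0004
```

```bash
python3 - <<'E'
from h import *
gb(77,0,47)
for n in("scene","side"):
    w=cam(n)
    for b in blobs(blue(w["frame"]),5): print(n,b[:2])
E
```

```text
shift [  0.1 -16.8   1. ] jaw az -66.18 tooly [0.914 0.404 0.032] F [ 0.2 -0.3  0.2] t 10.5 tcp [ 0.6543 -0.058   0.0476]
box now 93.8 0.9 z 47.6 q6 101.3
scene ([346, 187, 6, 6, 23], [348.7, 190.0])
scene ([269, 202, 10, 28, 135], [273.5, 215.6])
scene ([292, 246, 16, 3, 48], [299.5, 247.0])
side ([571, 0, 47, 31, 1233], [593.7, 14.2])
side ([349, 173, 9, 18, 82], [352.9, 181.3])
side ([322, 203, 16, 5, 70], [329.5, 205.2])
side ([277, 230, 11, 6, 52], [281.9, 232.7])
```

Emit:
arm_command --commands '[-45,0,0,0,0,-45,0,0,0,0,-10,-55,0,0,0,0,-60,0,0,0,0,-55,0,0,0]'

```text
clock: 11.22
tool_pos: [0.4931, -0.1274, 0.1427]
orientation: [63.7, 88.3, -2.3]
force: [0.2, -1.0, 0.5]
opening: 0.0003
```

```bash
python3 - <<'E'
from h import *
gb(-80,0,100)
for n in("scene","side","wrist"):
    w=cam(n); cv2.imwrite(f"pics/{n}6.png",w["frame"])
    for b in blobs(blue(w["frame"]),5): print(n,b[:2],ray(w,b[1],.074)[0].round(4) if n=="wrist" else "")
a=[cv2.resize(cv2.imread(f"pics/{n}6.png")[y:y+110,x:x+130],(390,330),interpolation=cv2.INTER_CUBIC) for n,x,y in(("scene",240,160),("side",270,130))]
cv2.imwrite("pics/c6.png",np.hstack(a))
E
```

```text
shift [42.7  0.5  2.5] jaw az -66.05 tooly [0.913 0.406 0.027] F [ 0.2 -1.   0.5] t 11.22 tcp [ 0.4931 -0.1274  0.1427]
box now -81.7 3.1 z 142.7 q6 105.9
scene ([342, 186, 10, 7, 53], [346.7, 189.1]) 
scene ([269, 209, 9, 21, 109], [273.3, 217.9]) 
scene ([292, 246, 16, 3, 48], [299.5, 247.0]) 
side ([496, 0, 57, 28, 1413], [524.2, 12.8]) 
side ([349, 173, 9, 18, 85], [353.0, 180.7]) 
side ([322, 203, 16, 5, 70], [329.5, 205.2]) 
side ([277, 230, 11, 6, 52], [281.9, 232.7]) 
wrist ([473, 11, 2, 6, 10], [473.6, 13.9]) [ 0.6377 -0.1612  0.074 ]
wrist ([173, 15, 2, 6, 10], [173.6, 17.1]) [ 0.5649 -0.0017  0.074 ]
wrist ([461, 135, 2, 6, 7], [461.1, 137.1]) [ 0.5724 -0.191   0.074 ]
wrist ([188, 139, 2, 5, 8], [188.4, 141.4]) [ 0.4993 -0.0317  0.074 ]
wrist ([250, 179, 154, 39, 4631], [325.8, 200.2]) [ 0.4986 -0.1285  0.074 ]
```

View pics/c6.png

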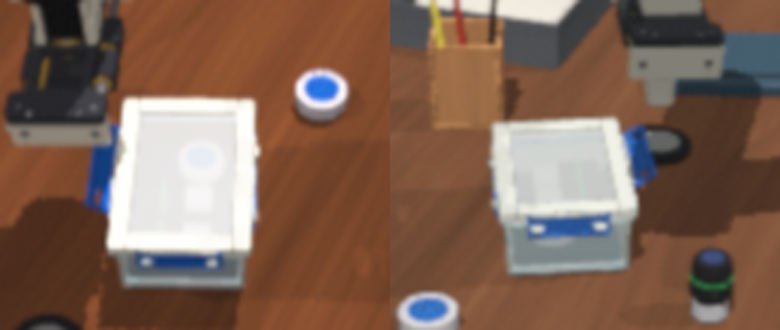

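Both crops show the back flap shut, and only the front flap at (100,168) in the left crop is still out. I'll press the front one.

Emit:
arm_command --commands '[25,0,1,0,0,20,0,1,0,0,12,1,0,0,0,9,1,0,0,0,9,0,0,0,0]'

```text
clock: 12.0
tool_pos: [0.5013, -0.1285, 0.0678]
orientation: [63.5, 88.1, -2.6]
force: [-1.4, -1.1, 5.0]
opening: 0.0003
```

```bash
python3 - <<'E'
from h import *
gb(-79,0,48)
E
```

```text
shift [19.6 -4.9 -1.5] jaw az -66.1 tooly [0.914 0.405 0.03 ] F [-1.4 -1.1  5. ] t 12.0 tcp [ 0.5013 -0.1285  0.0678]
box now -74.7 -1.2 z 67.8 q6 105.9
```

Emit:
arm_command --commands '[3,-4,0,0,0,7,-1,0,0,0,7,0,0,0,0,5,0,0,0,0]'

```text
clock: 12.5
tool_pos: [0.4969, -0.1307, 0.0445]
orientation: [63.1, 88.1, -3.0]
force: [-1.4, -1.2, 2.2]
opening: 0.0006
```

```bash
python3 - <<'E'
from h import *
gb(-76,0,48)
E
```

```text
shift [-3.4  3.7 -1.5] jaw az -66.09 tooly [0.914 0.406 0.029] F [-1.4 -1.2  2.2] t 12.5 tcp [ 0.4969 -0.1307  0.0445]
box now -79.6 -1.5 z 44.5 q6 106.0
```

Emit:
arm_command --commands '[-2,2,0,0,0,0,2,0,0,0]'

```text
clock: 12.75
tool_pos: [0.4988, -0.1294, 0.0456]
orientation: [62.2, 88.3, -3.9]
force: [-1.7, -1.2, -0.3]
opening: 0.0001
```

Emit:
arm_command --commands '[0,2,0,0,0]'

```text
clock: 12.88
tool_pos: [0.5012, -0.1284, 0.0459]
orientation: [62.6, 88.3, -3.5]
force: [-0.8, -1.0, -0.4]
opening: 0.0006
```

```bash
python3 - <<'E'
from h import *
gb(-76,0,48)
E
```

```text
shift [-2.2 -1.3 -1.1] jaw az -66.12 tooly [0.914 0.405 0.027] F [-0.8 -1.  -0.4] t 12.88 tcp [ 0.5012 -0.1284  0.0459]
box now -74.7 -1.1 z 45.9 q6 105.8
```

Emit:
arm_command --commands '[0,2,0,0,0]'

```text
clock: 13.0
tool_pos: [0.5028, -0.1277, 0.046]
orientation: [61.9, 88.3, -4.2]
force: [-5.3, -5.1, 4.1]
opening: 0.0004
```

Emit:
arm_command --commands '[0,1.5,0,0,0]'

```text
clock: 13.12
tool_pos: [0.5028, -0.1276, 0.046]
orientation: [59.6, 88.5, -6.5]
force: [-7.0, -6.2, 4.7]
opening: 0.0004
```

Emit:
arm_command --commands '[0,-10,0,0,0,-10,-15,0,0,0,-60,-20,0,0,0,-60,0,0,0,0,-50,0,0,0,0]'

```text
clock: 13.75
tool_pos: [0.4528, -0.1463, 0.2279]
orientation: [60.4, 88.6, -5.7]
force: [1.9, -0.4, -0.9]
opening: 0.0005
```

```bash
python3 - <<'E'
from h import *
gb(-80,0,130)
for n in("scene","side","wrist"):
    w=cam(n); cv2.imwrite(f"pics/{n}7.png",w["frame"])
    for b in blobs(blue(w["frame"]),5): print(n,b[:2],ray(w,b[1],.074)[0].round(4) if n=="wrist" else "")
a=[cv2.resize(cv2.imread(f"pics/{n}7.png")[y:y+110,x:x+130],(390,330),interpolation=cv2.INTER_CUBIC) for n,x,y in(("scene",240,160),("side",270,130))]
cv2.imwrite("pics/c7.png",np.hstack(a))
E
```

```text
shift [98.9 44.1  1. ] jaw az -66.09 tooly [0.914 0.405 0.021] F [ 1.9 -0.4 -0.9] t 13.75 tcp [ 0.4528 -0.1463  0.2279]
box now -126.2 2.3 z 227.9 q6 107.7
scene ([342, 186, 10, 7, 53], [346.7, 189.1]) 
scene ([292, 246, 16, 3, 48], [299.5, 247.0]) 
side ([496, 0, 58, 28, 1413], [524.2, 12.7]) 
side ([572, 0, 17, 29, 327], [578.8, 12.9]) 
side ([322, 203, 16, 5, 70], [329.5, 205.2]) 
side ([277, 230, 11, 6, 52], [281.9, 232.7]) 
wrist ([215, 82, 2, 4, 5], [215.6, 83.4]) [ 0.4991 -0.0317  0.074 ]
wrist ([263, 115, 5, 1, 5], [265.0, 115.0]) [ 0.4917 -0.0797  0.074 ]
wrist ([371, 114, 5, 1, 5], [373.0, 114.0]) [ 0.5309 -0.166   0.074 ]
```

View pics/c7.png

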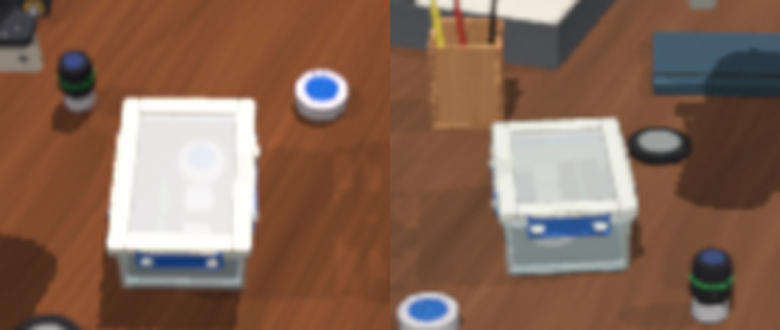

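```bash
python3 - <<'E'
import cv2
f=cv2.imread("pics/wrist7.png"); cv2.imwrite("pics/c8.png",cv2.resize(f[0:150,180:440],(780,450),interpolation=cv2.INTER_CUBIC))
E
```

```text
(no output)
```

View pics/c8.png

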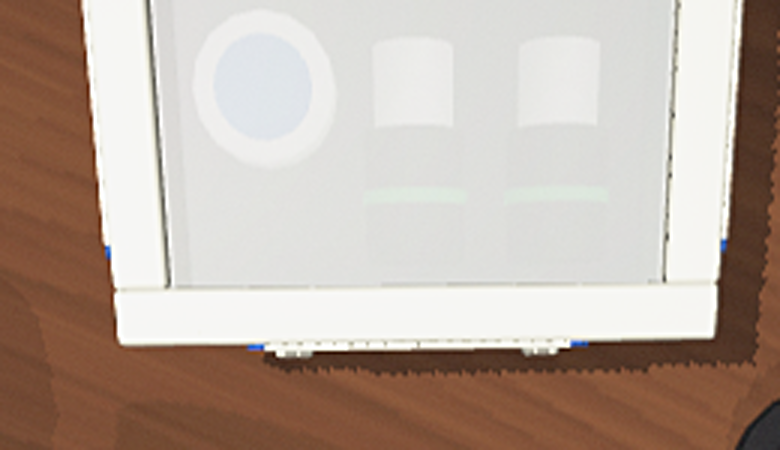

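The front flap hangs vertical with both lugs showing through its slots at (292,352) and (540,350). All four are shut and the arm is clear, so I'm handing in.

```bash
python3 -c "
from plant import *
print(close_job())"
```

```text
the job is handed in; nothing more can be done
None
```

All four flaps are shut, and I handed the job in at about 14 s on the robot's clock. With the gripper closed, I pressed each flap down and then in, in the order right, left, back, front.

**Flaps:** the lugs show clearly through both slots on the right, left and front flaps. The back flap I could only check from the two fixed cameras. It no longer sticks out there, and I took the small bumps along that edge to be its lugs.

**Forces:** the inward push was about 8 to 9 N on three flaps. On the left flap it briefly reached about 16 N sideways, above the roughly 8 N that can slide the box.

**Box and other items:** I saw no tipping. The pushes may have shifted the box by a millimetre or two; I did not re-measure its position at the end. The eyepiece, lens cap, tin, pen pot and notebook looked undisturbed in the last pictures, and the gripper was about 0.23 m above the desk, touching nothing, at hand-in. I did not look at the mug or mouse again, but they were away from the work.

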